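Refit the strainer and reamer of a citrus press and hold its spindle pressed

ROBOT

A 7-joint arm with a two-finger parallel gripper is mounted at the origin on the work surface. World frame = base frame: x ahead of the robot, y to its left, z up, the work surface at z = 0. Lengths are in m, angles in rad, forces in N, time in s.
With the tool pointing down it reaches from about 0.4 to 0.9 m from the base axis. Payload 5.5 kg.
Tool frame: the origin (TCP) lies midway between the tips of the shut fingers; the grasp point (between the pads) lies 19 mm behind it (manip.grip_depth is the distance from the TCP to the grasp point, in m); z points along the fingers, x is the direction in which the jaws open and shut, and the axes are right-handed (so a half turn about z gives the same grasp; the last joint's range is limited). The gripper opens to 92 mm and grips with 3 to 60 N. Pads are 19 mm wide; open, the fingers measure 130 mm over their backs; the gripper's body (75 mm by 190 mm) begins 47 mm behind the grasp point.
Start: joints at [-1.023, 0.501, -0.427, 1.55, 0.221, 1.138, -0.21], TCP at [0.183, 0.624, 0.227] pointing down, gripper open.
Joint ranges: [-2.88, 2.88], [-0.31, 2.03], [-1.54, 1.56], [0.2, 2.42], [-1.41, 4.55], [0.19, 2.02], [-2.57, 2.57]. Speed limits (rad/s): [2.57, 2.57, 3.14, 3.14, 3.14, 3.14, 3.14].

INTERFACE

Orientations are given as a unit quaternion [x, y, z, w].
In Python, from bench import manip, effector, viewer gives the robot as it stands. Calls block until the motion is done:
- manip.move_pose(position, orientation): joint-space move of the TCP to a pose.
- manip.servo_line(position, ori=None, vel=0.15): straight line of the TCP; ori=None keeps the orientation; vel is the mean speed in m/s.
- manip.movej(angles): joint-space move.
- effector.open_jaws() and effector.close(f_grip=None): open the fingers fully, or close them until they stop; f_grip is the grip in N (None keeps the last).
- manip.sleep(seconds).
- manip.solve_ik(position, orientation): joint angles nearest the present ones, or None.
- viewer.get_image(name): name is "scene" or "side" or "wrist"; returns the picture (400x640x3 uint8, red, green, blue); there is no depth.
- viewer.get_calibration(name): a dict with "vfov" (degrees; the focal length in pixels is half the picture's height over the tangent of half this angle, whatever the lens; pixels are square), "cx", "cy" (the principal point, pixels), "eye" and "attitude" of the camera in the world. Camera axes: x right, y down, z forward; pixel columns grow to the right and rows downward; lengths in m; the calibration is good to about 2 mm. A picture is of the moment at which its call begins: read the wrist's pose just before it. get_calibration takes no time and is no camera call; for the wrist camera it gives the pose at the moment of the call.
A pose or a line that the arm cannot do raises manip.PlanningError and nothing moves.
- manip.hand_in(): hands the job in, once; it reports no verdict.
Readings, each from a call of its own:
- manip.current_clock(): time.
- manip.current_q(): joint angles.
- manip.current_joint_velocities(): joint speeds.
- manip.current_tau(): joint torques, N m.
- manip.current_tool_pos(): TCP position.
- manip.current_tcp_rot(): TCP orientation.
- manip.current_force(): force on the tool from outside, world axes, zero at the start.
- manip.current_wrist_torque(): the same for the moment, N m.
- manip.current_finger_gap(): finger opening in m.
Only numpy, scipy, OpenCV 4.12 (cv2) and the standard library are available. Lean on these libraries where they do the work, as an engineer would, in place of code of your own. Each camera call takes 0.05 s, during which the arm holds its last target. There are 200 camera calls.

TASK

Put the washed, unplugged citrus press back together and try its press-to-run spindle: nest the steel strainer flat and fully down in the white juice bowl and let go of it, then set the orange reamer on the splined spindle, turning it until the splines mesh and it slides fully home. Press the reamer down as far as the sprung spindle will go, and finish while still gripping it and holding it pressed down. Leave the other things on the counter standing where they are.

Things in the scene. Friction and masses are not known exactly. Their poses are not given: they have to be found in the camera images.
- juicer: Citrus press, fixed: round motor base (foot 176 mm across) carrying a white juice bowl, clipped on. Origin: centre of its underside on the counter, z up along the spindle axis. Bowl rim level at 165 mm high, 153 mm across outside, 146 inside. A white post 29 mm across stands in the bowl, top at 158 mm; the spindle rises out of it. Bowl handle along +x, out to 124 mm, 110 to 162 mm high.
- bowl_seat (a point): Point on the spindle axis, 129 mm above the counter (36 mm below the bowl's rim): the strainer's origin lies here when it is nested. z up; turns with juicer.
- spindle_tip (a point): Top of the steel drive spindle, on its axis, 189 mm above the counter when up; moves with it, z up. Its top 21 mm has four splines in a cross along this point's x and y: cross 22 mm from end to end, each spline 5 mm thick, upper edges rounded (radius 2.5 mm). Below it a plain 9 mm shaft. The motor gear holds the cross still against twists below 0.5 N m.
- spindle (a joint): How far the spindle is pressed down, m: 0 up, 0.008 at its stop. It springs back up; the push needed grows from about 5 N (it starts to move) to about 11 N (at the stop). It also goes down if the reamer is pressed on it unmeshed.
- drive (a joint): Turn of the spindle's cross about the vertical axis relative to juicer, rad; random at the start.
- strainer: Round perforated steel strainer shaped like the bowl, 39 mm tall, 0.11 to 0.2 kg, standing right way up. Origin: centre of its underside, z up. Flat floor 2.5 mm thick, 116 mm across; wall sloping out to 138 mm under a flat rim flange 164 mm across; the flange's underside is 36 mm above the origin and rests on the bowl's rim when nested. Any yaw fits.
- chimney_top (a point): Centre of the open top of the strainer's central chimney tube, 34 mm above the strainer's origin. The tube runs from the floor to here, 41 mm across outside, 34 mm inside; grip it across from above (about 36 mm of free floor all round it). Spindle and bowl post pass up through it.
- reamer: Orange reamer cone, 0.06 to 0.13 kg, standing on its open end. Origin: centre of its underside, z up. Round skirt 58 mm across, sides upright from 0 to 30 mm, then a ribbed dome to 62 mm. Four long white ribs to the top of the dome stand right over the socket's slots (along +-x and +-y); four short orange ribs lie between. Home, it covers the strainer's chimney without touching.
- reamer_socket (a point): Mouth of the socket inside the reamer, on its axis, 21 mm above the reamer's origin (below that the skirt is hollow, 50 mm across). Crossed slots 7.5 mm wide along x and y, 16 mm deep; their flat roof, 37 mm above the origin, rests on the spindle's tip when home. Meshes at every quarter turn, within about 5 degrees.
- tumbler: Bystander: an empty clear glass tumbler, 74 mm across, 110 mm tall, loose; origin at the centre of its underside.
- tub: Bystander: a lidded clear deli tub, 90 mm across, 70 mm tall, loose; origin at the centre of its underside.
- lemon_half: Bystander: half a lemon lying on its cut face, 63 mm across, 43 mm tall, loose; origin at the centre of its underside.
- squeeze_bottle: Bystander: a red squeeze bottle with a white cap, 58 mm across, 190 mm tall, loose; origin at the centre of its underside.
- pepper_mill: Bystander: a dark wooden pepper mill, 58 mm across, 190 mm tall, loose; origin at the centre of its underside.
Things that resemble listed ones, but are neither listed nor needed, are in the scene too. Of the things that look like the reamer, take the one that is farthest to the robot's left at the start.

How it is judged:
By the outcome, as a careful person would: the job done as asked, in the order asked, and still so for the second after the job is handed in, while the arm keeps its last pose, push and grip.
It also fails if it takes over 67 s, if anything falls off the work surface, if the arm or the gripper's body presses on something with over 40 N, if the wrist force passes 120 N, or if a joint passes its speed limit or range.

## Working session

There is one attempt and no reset: what is moved stays moved. The work goes in short steps, each a Python script; the robot and the scene stay as the last script left them, time stands still between calls to the robot, and variables do not carry over. Pictures are saved under pics/ and viewed, about 8 in all and at most 12, crops included, and the job is handed in when it is done.

```bash
ls; mkdir -p pics; cat > h.py <<'E'
import numpy as np, cv2
from scipy.spatial.transform import Rotation as R
from bench import manip, effector, viewer
def cam(n):
    c=viewer.get_calibration(n); return c
def rot(a):
    a=np.array(a,float); return a if a.shape==(3,3) else R.from_quat(a).as_matrix()
def ray(c,u,v):
    f=200/np.tan(np.radians(c['vfov'])/2)
    d=rot(c['attitude'])@np.array([(u-c['cx'])/f,(v-c['cy'])/f,1]); return np.array(c['eye']),d/np.linalg.norm(d)
def atz(c,u,v,z):
    e,d=ray(c,u,v); return e+d*(z-e[2])/d[2]
def tri(obs):
    A=np.zeros((3,3));b=np.zeros(3)
    for c,u,v in obs:
        e,d=ray(c,u,v);P=np.eye(3)-np.outer(d,d);A+=P;b+=P@e
    p=np.linalg.solve(A,b); return p,[np.linalg.norm((np.eye(3)-np.outer(ray(*o)[1],ray(*o)[1]))@(p-ray(*o)[0])) for o in obs]
def proj(c,p):
    f=200/np.tan(np.radians(c['vfov'])/2)
    q=rot(c['attitude']).T@(np.array(p)-np.array(c['eye'])); return q[0]/q[2]*f+c['cx'],q[1]/q[2]*f+c['cy']
def snap(n,fn,s=1,crop=None):
    c=cam(n); im=viewer.get_image(n)[:,:,::-1]
    cv2.imwrite('pics/raw_'+fn,im)
    if crop: im=im[crop[1]:crop[3],crop[0]:crop[2]]
    cv2.imwrite('pics/'+fn,cv2.resize(im,None,fx=s,fy=s,interpolation=cv2.INTER_CUBIC)); return c
def down(yaw): # tool z down, jaw axis x at yaw
    x=np.array([np.cos(yaw),np.sin(yaw),0]);z=np.array([0,0,-1.]);return R.from_matrix(np.c_[x,np.cross(z,x),z]).as_quat()
E
python3 - <<'E'
from h import *
for n in ['scene','side','wrist']: print(n,snap(n,n+'1.png'))
print(manip.current_clock(),manip.current_tcp_rot(),manip.grip_depth)
E
```

```text
pics
scene {'vfov': 49.47481906096671, 'cx': 312.2359053000586, 'cy': 204.30952740428552, 'eye': array([1.01651114, 0.51380782, 1.20073964]), 'attitude': array([ 0.35183925,  0.891779  , -0.26433723, -0.10519117])}
side {'vfov': 50.91208511478172, 'cx': 314.6689820641119, 'cy': 198.49027999369042, 'eye': array([-0.05679614, -0.86030771,  0.95164835]), 'attitude': array([ 0.8606048 , -0.26211908,  0.13395712, -0.41558208])}
wrist {'vfov': 66.7400834873028, 'cx': 324.9647208931188, 'cy': 195.1542098680029, 'eye': array([0.1073064 , 0.64589955, 0.38323002]), 'attitude': array([0.79164503, 0.59321797, 0.08737141, 0.11728948])}
0.15 [ 8.00295978e-01  5.99604682e-01 -6.28968910e-04  4.21789208e-04] 0.0188
```

View pics/scene1.png

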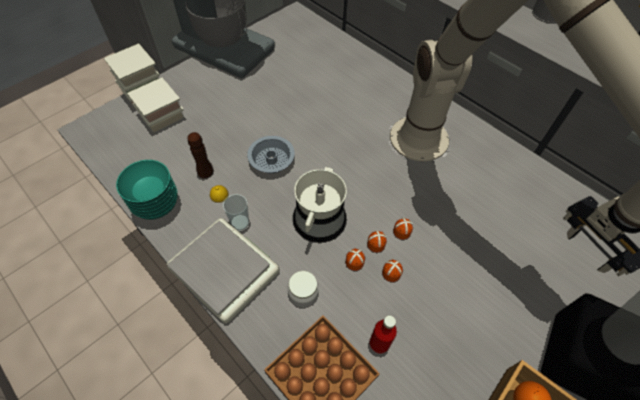

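View pics/side1.png

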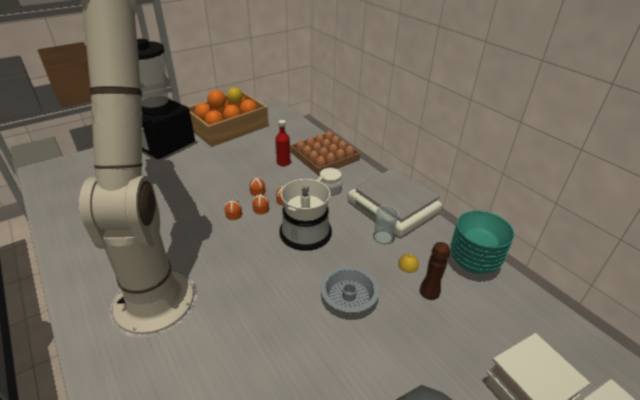

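Scene view: strainer at about (270,157), juicer spindle at (320,190), four reamers at (403,228), (377,240), (355,259), (393,270), tub (303,288), bottle (385,335), tumbler (237,210), mill (200,155). The side view shows the same: strainer chimney (349,291), spindle (305,190), reamers (233,210), (261,204), (258,186) and one partly hidden at (281,196).

```bash
python3 - <<'E'
from h import *
s,d=cam('scene'),cam('side')
for uv in [(403,225),(377,238),(355,256),(393,268)]: print('reamer',atz(s,*uv,.06).round(3), [round(x) for x in proj(d,atz(s,*uv,.06))])
print('strainer',tri([(s,270,153),(d,349,289)]))
print('spindle',tri([(s,320,185),(d,305.5,187)]))
for n,uv in dict(tub=(303,288),bottle=(388,348),tumb=(240,220),mill=(205,175),lemon=(219,193)).items(): print(n,atz(s,*uv,.02).round(3))
for n in ('scene','side'):
  im=cv2.imread(f'pics/{n}1.png')
  a=im[130:250,230:370] if n=='scene' else im[165:325,270:410]
  cv2.imwrite(f'pics/c{n}.png',cv2.resize(a,(560,int(a.shape[0]*4)),interpolation=3))
a=cv2.imread('pics/cscene.png');b=cv2.imread('pics/cside.png')
a=cv2.resize(a,None,fx=.7,fy=.7);b=cv2.resize(b,None,fx=.7,fy=.7)
H=max(a.shape[0],b.shape[0]);o=np.zeros((H,784,3),np.uint8);o[:a.shape[0],:392]=a;o[:b.shape[0],392:]=b
cv2.imwrite('pics/cc.png',o)
E
```

```text
reamer [0.357 0.216 0.06 ] [234, 199]
reamer [0.449 0.192 0.06 ] [261, 194]
reamer [0.54  0.189 0.06 ] [284, 186]
reamer [0.488 0.29  0.06 ] [258, 177]
strainer (array([ 0.45889946, -0.29312004,  0.03599018]), [np.float64(0.0005597406349979649), np.float64(0.0005597406349980831)])
spindle (array([ 0.50455041, -0.00050822,  0.18748314]), [np.float64(0.001376604374904819), np.float64(0.0013766043749049966)])
tub [0.706 0.146 0.02 ]
bottle [0.655 0.426 0.02 ]
tumb [ 0.698 -0.159  0.02 ]
mill [ 0.675 -0.381  0.02 ]
lemon [ 0.685 -0.289  0.02 ]
```

View pics/cc.png

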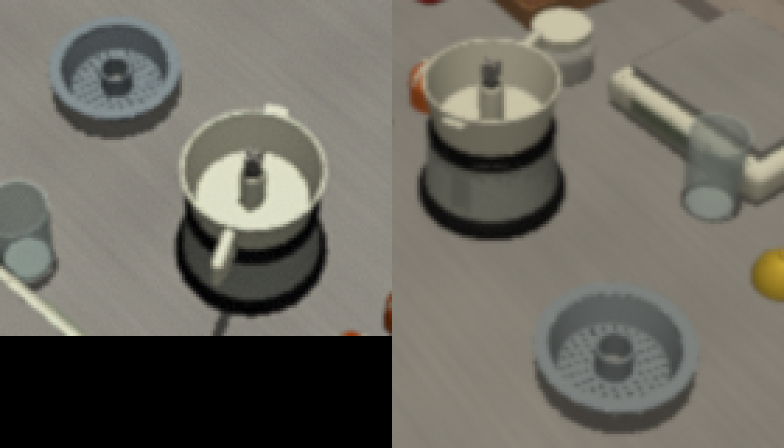

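The crops confirm it: strainer chimney top at z≈36 mm, spindle tip at z≈188 mm. Both match the text. The leftmost reamer (largest y) is the one at (0.488, 0.290). Next I take wrist views from above each item.

View pics/wrist1.png

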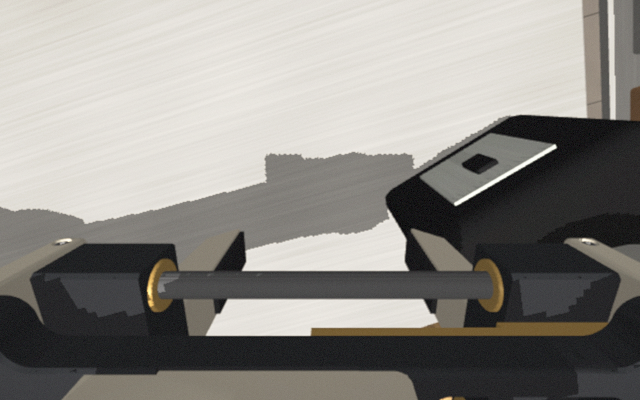

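The gripper's fingertips taper, so they are narrow near the tip and 130 mm over the backs about 14 mm up. Next: wrist views of the reamer, spindle and strainer.

```bash
python3 - <<'E'
from h import *
import pickle
o=np.array([0.0004,-0.0785,-0.1574])
q=down(0)
def above(p,z): return np.array([*(np.array(p)[:2]-(rot(q)@o)[:2]),z])
C={}
for nm,p,z in [('ream',(.488,.29),.14),('jui',(.505,0),.24),('str',(.459,-.293),.14),]:
  P=above(p,z); manip.move_pose(P,q); print(nm,manip.current_clock(),manip.current_force().round(2))
  C[nm]=snap('wrist',nm+'.png')
  if nm!='ream' and 0: pass
pickle.dump(C,open('C.pkl','wb'))
ims=[cv2.imread(f'pics/{n}.png') for n in C]
a=[cv2.resize(i[0:240,180:470],None,fx=2.7 if k<0 else 1.35,fy=1.35) for k,i in enumerate(ims)]
cv2.imwrite('pics/three.png',np.vstack([np.hstack([cv2.resize(ims[0][0:220,220:430],None,fx=1.8,fy=1.8),cv2.resize(ims[1][0:220,220:430],None,fx=1.8,fy=1.8)])]))
E
```

```text
ream 2.0333 [0.33 0.09 0.13]
jui 3.2583 [ 0.08 -0.26 -0.94]
str 4.5 [ 0.06 -0.05  0.62]
```

View pics/three.png

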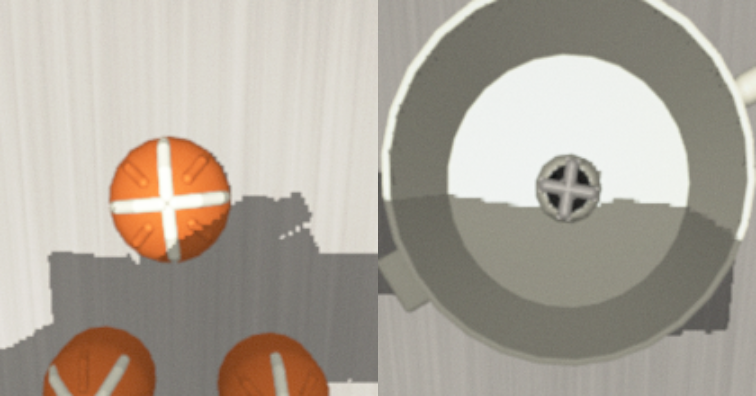

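View pics/str.png

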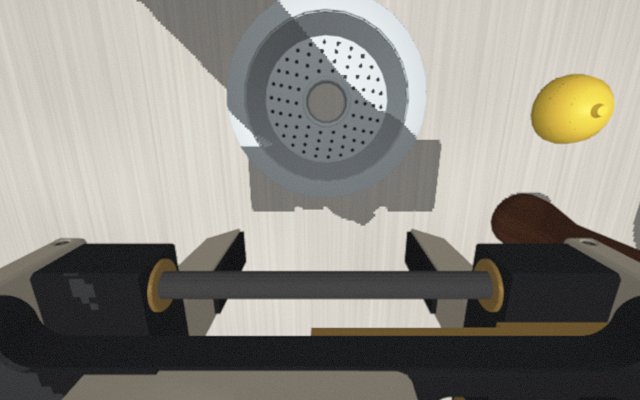

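Reamer view: cross centre at about (313,113) raw, with ribs running almost along x and y. Spindle cross centre is about (325.6,104.4), turned a few degrees. The strainer chimney is at (326,102). I enlarge the crosses to get their angles.

```bash
python3 - <<'E'
import cv2,numpy as np
a=cv2.imread('pics/ream.png')[70:155,270:355];b=cv2.imread('pics/jui.png')[80:128,302:350]
cv2.imwrite('pics/z.png',np.hstack([cv2.resize(a,(400,400),interpolation=3),cv2.resize(b,(400,400),interpolation=3)]))
E
```

```text
(no output)
```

View pics/z.png

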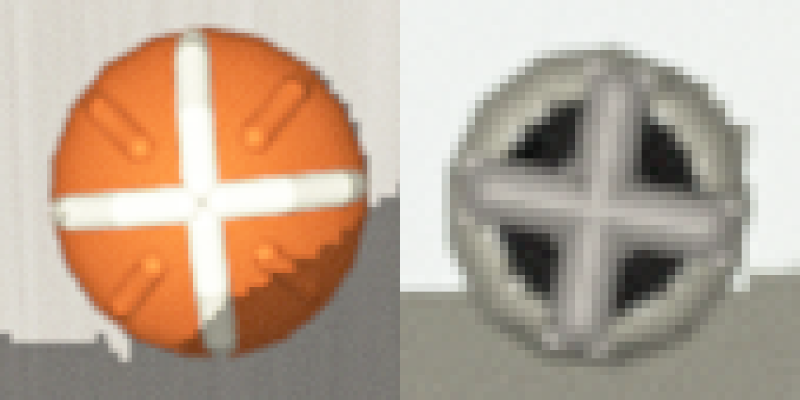

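```bash
python3 - <<'E'
from h import *
import pickle
C=pickle.load(open('C.pkl','rb'));s,d=viewer.get_calibration('scene'),viewer.get_calibration('side')
def ang(c,pts,z):
    P=[atz(c,*p,z)[:2] for p in pts]; out=[]
    for i in (0,2):
        v=P[i+1]-P[i]; out.append((np.degrees(np.arctan2(v[1],v[0]))+45)%90-45)
    return np.round(out,2)
rm=[(270+x/4.706,70+y/4.706) for x,y in [(202,201),(189,36),(220,350),(62,214),(360,184)]]
sp=[(302+(x-400)/8.333,80+y/8.333) for x,y in [(598,207),(609,85),(578,335),(472,188),(735,212)]]
print('reamer',atz(C['ream'],*rm[0],.062),ang(C['ream'],rm[1:],.045),tri([(C['ream'],*rm[0]),(s,393,266.5),(d,258,178)]))
print('spind',atz(C['jui'],*sp[0],.189),ang(C['jui'],sp[1:],.189),tri([(C['jui'],*sp[0]),(s,320,183),(d,305.5,187)]))
# strainer: fit ellipses: flange edge & chimney
im=cv2.imread('pics/str.png');g=cv2.cvtColor(im,6)
sub=g[70:135,295:360]
m=cv2.inRange(im[70:135,295:360],(60,75,85),(255,255,255))
hc=cv2.HoughCircles(cv2.resize(sub,None,fx=4,fy=4,interpolation=3),3,1.5,200,param1=150,param2=.5,minRadius=60,maxRadius=100)
if hc is not None:
  x,y,r=hc[0,0]/4; u,v=295+x,70+y;print('chim',u,v,r,atz(C['str'],u,v,.034),tri([(C['str'],u,v),(s,270.5,153.5),(d,349,289)]))
print(atz(C['str'],326,102,.034))
E
```

```text
reamer [0.47801343 0.28576175 0.062     ] [5.41 5.72] (array([0.4820908 , 0.28525141, 0.05846551]), [np.float64(0.004227896201661723), np.float64(0.001359828210921565), np.float64(0.003496949356435041)])
spind [0.50492935 0.00141357 0.189     ] [-7.22 -4.86] (array([ 0.50342081, -0.00144025,  0.19085802]), [np.float64(0.003230187476734171), np.float64(0.002984964688095372), np.float64(0.0027181213059306406)])
chim 331.1875 92.6875 21.075 [ 0.46512104 -0.28202521  0.034     ] (array([ 0.46193159, -0.28739803,  0.0349031 ]), [np.float64(0.006207298638788681), np.float64(0.003774066460379161), np.float64(0.004290997649783746)])
[ 0.46087682 -0.28936609  0.034     ]
```

```bash
python3 - <<'E'
from h import *
import pickle
manip.servo_line([.4605,-.2895,.09],vel=.15)
print(manip.current_clock(),manip.current_tool_pos().round(4))
c=snap('wrist','str2.png',s=2.6,crop=(170,130,480,310))
pickle.dump(c,open('C2.pkl','wb'))
print(proj(c,[.4609,-.2894,.034]))
E
```

```text
5.3417 [ 0.461  -0.2905  0.0906]
(np.float64(324.80906303155655), np.float64(211.8874283038175))
```

View pics/str2.png

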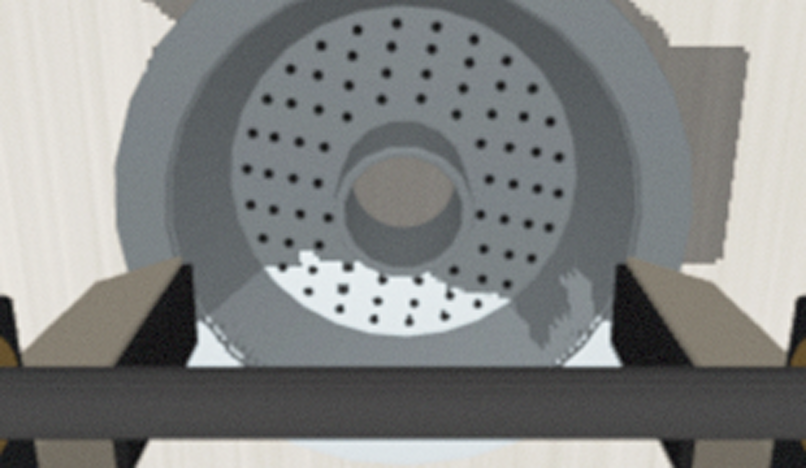

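The chimney rim centre is at about (325,211), as predicted (324.8,211.9), so the grasp position is confirmed to about 1 mm. Next I take the same relative view over the spindle.

```bash
python3 - <<'E'
from h import *
import pickle
c2=pickle.load(open('C2.pkl','rb'));C=pickle.load(open('C.pkl','rb'))
print('strainer',tri([(C['str'],326,102),(c2,325,210.8)]))
manip.servo_line([.461,-.2905,.25],vel=.4)
manip.move_pose([.5047,.0005,.25],down(0))
print(manip.current_clock(),manip.current_tool_pos().round(4))
c=snap('wrist','jui2.png',s=5,crop=(265,160,385,260))
C['jui2']=c;C['str2']=c2;pickle.dump(C,open('C.pkl','wb'))
print(proj(c,[.5049,.0014,.189]))
E
```

```text
strainer (array([ 0.46096697, -0.28935268,  0.03172785]), [np.float64(7.971378159615835e-05), np.float64(7.971378159612781e-05)])
7.075 [ 0.5044 -0.0012  0.2493]
(np.float64(325.7170685762784), np.float64(208.34286765098602))
```

View pics/jui2.png

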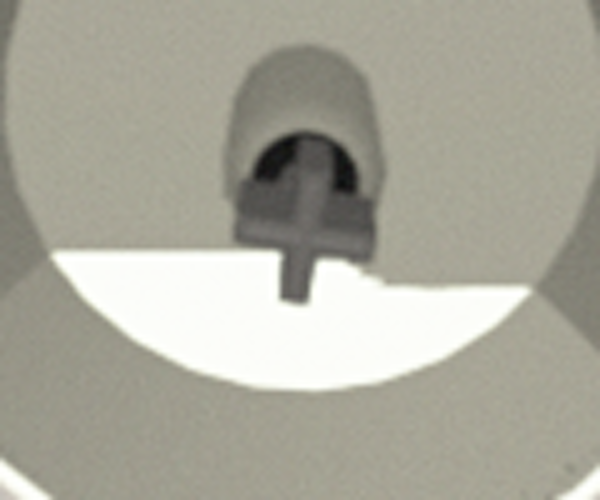

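Spindle top is at about (325.8,207.2), against a prediction of (325.7,208.3), so it agrees to under 1 mm. Now I grasp the strainer and carry it over.

```bash
cat >> h.py <<'E'
def st(m): print(m,round(manip.current_clock(),2),manip.current_tool_pos().round(4),manip.current_force().round(2),manip.current_wrist_torque().round(2),round(manip.current_finger_gap(),4),flush=True)
E
python3 - <<'E'
from h import *
import pickle
C=pickle.load(open('C.pkl','rb'))
print('spindle',tri([(C['jui'],325.76,104.84),(C['jui2'],325.8,207.2)]))
S=[.461,-.2893]
manip.move_pose([*S,.10],down(0)); manip.servo_line([*S,.035],vel=.15);manip.sleep(.15);st('pre')
manip.servo_line([*S,.014],vel=.05);manip.sleep(.2);st('down')
effector.close(25);manip.sleep(.2);st('grip')
manip.servo_line([*S,.06],vel=.15);manip.sleep(.2);st('lift')
E
```

```text
spindle (array([0.50495134, 0.00140733, 0.18637152]), [np.float64(1.6344444216232894e-05), np.float64(1.6344444216540316e-05)])
pre 9.11 [ 0.4621 -0.2897  0.0363] [ 0.27 -0.46 -0.46] [-0.1   0.07  0.01] 0.0919
down 9.88 [ 0.4609 -0.2894  0.0141] [ 0.09 -0.02 -0.61] [-0.13  0.04 -0.05] 0.0918
grip 10.93 [ 0.461  -0.2893  0.014 ] [-0.54 -0.42 -0.32] [-0.12  0.03  0.02] 0.0403
lift 11.59 [ 0.4601 -0.2887  0.0588] [ 0.37 -0.39 -1.55] [-0.12  0.02 -0.01] 0.0404
```

```bash
python3 - <<'E'
from h import *
S=[.461,-.2893];J=[.505,.0014]
manip.servo_line([*S,.26],vel=.35)
manip.servo_line([*J,.26],vel=.3);manip.sleep(.2);st('over')
for z in (.20,.175,.165,.158,.152,.147):
  manip.servo_line([*J,z],vel=.1 if z==.2 else .06);manip.sleep(.15);st(z)
  if np.linalg.norm(manip.current_force())>8: break
snap('side','s2.png',s=4,crop=(250,140,390,260))
E
```

```text
over 13.65 [ 5.048e-01 -3.000e-04  2.599e-01] [ 0.25 -0.46 -0.78] [-0.11  0.05 -0.04] 0.0406
0.2 14.55 [0.5057 0.0014 0.2008] [ 0.44  0.   -1.18] [-0.08  0.    0.01] 0.0404
0.175 15.27 [0.5053 0.0014 0.1753] [-0.13  0.34 -1.11] [-0.09  0.06  0.06] 0.0402
0.165 15.73 [0.5051 0.0014 0.165 ] [ 1.01 -0.28 -2.79] [-0.12  0.06 -0.02] 0.0404
0.158 16.15 [0.5051 0.0014 0.158 ] [-0.66  0.04 -1.88] [-0.09  0.06  0.04] 0.0404
0.152 16.55 [0.505  0.0014 0.152 ] [-0.44 -0.21 -2.09] [-0.1   0.09 -0.02] 0.0405
0.147 16.95 [0.505  0.0014 0.147 ] [ 0.77  0.02 -2.55] [-0.1   0.07 -0.01] 0.0402
```

View pics/s2.png

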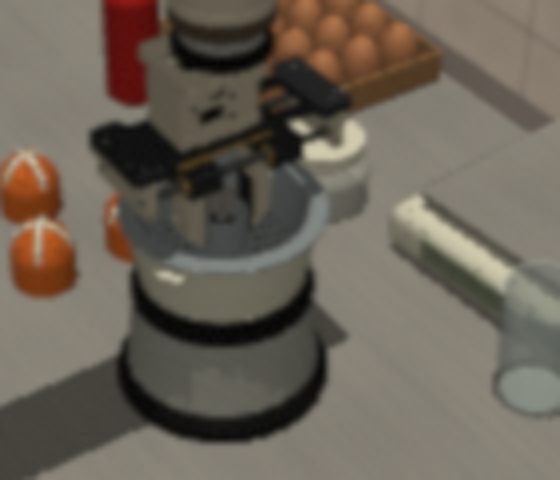

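The strainer is in the bowl, with its flange about 4 mm above the rim and no contact. I lower it to contact, release, then press gently with closed fingertips only if a check calls for it.

```bash
python3 - <<'E'
from h import *
J=[.505,.0014]
for z in (.144,.143,.142,.141,.140,.139,.138):
  manip.servo_line([*J,z],vel=.03);manip.sleep(.15);st(z)
  if manip.current_force()[2]>6: break
effector.open_jaws();manip.sleep(.1);st('open')
manip.servo_line([*J,.20],vel=.15);st('up')
manip.servo_line([*J,.25],vel=.2);manip.sleep(.2)
c=snap('wrist','nest.png',s=2,crop=(165,60,485,300));print(c)
E
```

```text
0.144 17.4 [0.505  0.0014 0.144 ] [-0.1  -0.72 -2.05] [-0.15  0.09  0.05] 0.0402
0.143 17.8 [0.505  0.0014 0.143 ] [ 0.32  0.09 -1.85] [-0.05  0.03 -0.04] 0.0403
0.142 18.2 [0.505  0.0014 0.1429] [-3.76  0.06  6.66] [-0.07  0.75  0.03] 0.0402
open 19.27 [0.505  0.0014 0.142 ] [0.18 0.07 0.01] [-0.09  0.08 -0.01] 0.0917
up 19.8 [0.5048 0.0014 0.1998] [-0.3   0.37  0.  ] [-0.1   0.09 -0.01] 0.0918
{'vfov': 66.7400834873028, 'cx': 324.9647208931188, 'cy': 195.1542098680029, 'eye': array([0.50426352, 0.0801468 , 0.40587072]), 'attitude': array([ 9.89300075e-01,  2.06287154e-04, -1.23138830e-03,  1.45889695e-01])}
```

View pics/nest.png

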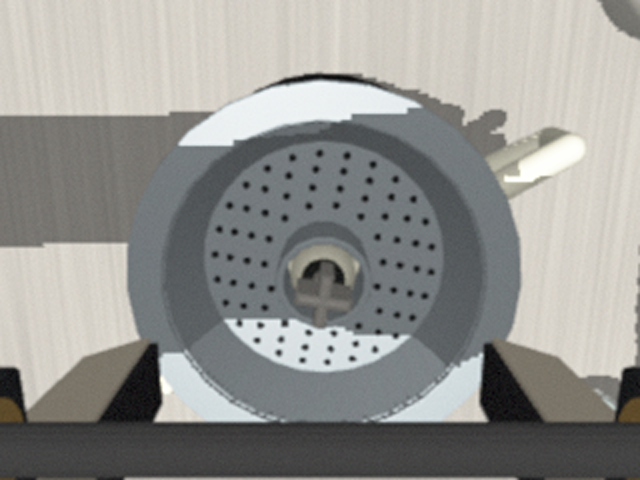

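The strainer is nested: first contact came at TCP z=0.143, exactly 0.129+0.014, and the flange is concentric on the rim with the cross still visible in the chimney. Next is the reamer, with a second wrist view.

```bash
python3 - <<'E'
from h import *
import pickle
C=pickle.load(open('C.pkl','rb'))
q=down(np.radians(5.5));P=[.478,.2858]
manip.move_pose([*P,.125],q);manip.sleep(.25);st('ab')
c=snap('wrist','ream2.png',s=5,crop=(255,140,385,265));C['ream2']=c
pickle.dump(C,open('C.pkl','wb'))
print(proj(c,[.478,.2858,.062]))
E
```

```text
ab 21.89 [0.479  0.2847 0.1256] [-0.72  0.4  -0.35] [-0.1   0.05 -0.02] 0.0921
(np.float64(323.66943889007695), np.float64(208.74910276423623))
```

View pics/ream2.png

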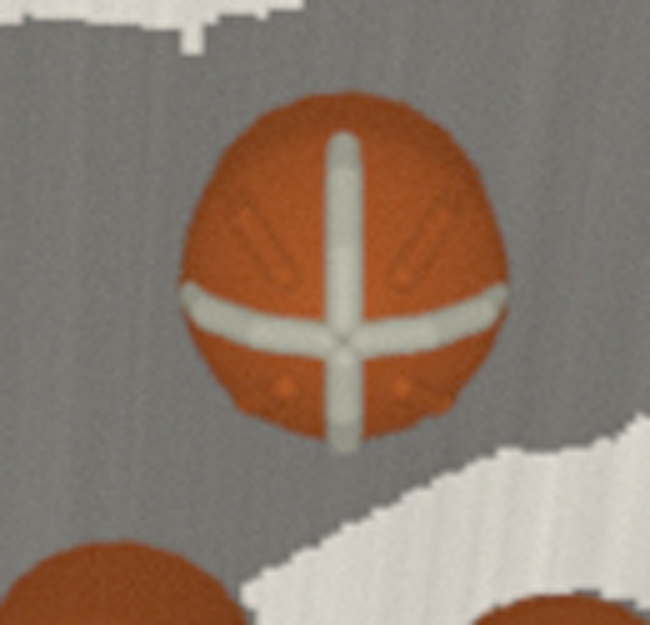

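The cross centre is at (323.6,208.4), against a prediction of (323.7,208.7), and the ribs line up with the tool to about 0.3°. Now I grasp it.

```bash
python3 - <<'E'
from h import *
q=down(np.radians(5.5));P=[.478,.2858];J=[.505,.0014]
manip.servo_line([*P,.03],ori=q,vel=.12);manip.servo_line([*P,.004],vel=.05);manip.sleep(.2);st('down')
effector.close(45);manip.sleep(.2);st('grip')
manip.servo_line([*P,.06],vel=.15);st('lift')
manip.servo_line([*P,.25],vel=.35)
q2=down(np.radians(-6))
manip.servo_line([*J,.25],ori=q2,vel=.25);manip.sleep(.3);st('over')
manip.servo_line([*J,.19],vel=.12);manip.sleep(.25);st('.19')   # reamer origin .186, slot mouth at .207
print(np.degrees(np.arctan2(*rot(manip.current_tcp_rot())[[1,0],0])))
snap('side','s3.png',s=4,crop=(250,120,390,260))
E
```

```text
down 23.75 [0.4783 0.286  0.0043] [-0.16  0.13 -0.63] [-0.06 -0.   -0.01] 0.0916
grip 24.61 [0.478  0.2858 0.004 ] [0.32 0.03 0.47] [-0.14  0.05 -0.  ] 0.0564
lift 25.13 [0.4779 0.2857 0.0599] [-0.37  0.31 -1.67] [-0.11  0.09  0.02] 0.0566
over 27.42 [0.505  0.0022 0.25  ] [ 0.39 -0.28 -1.88] [-0.05  0.08  0.01] 0.0564
.19 28.32 [0.5056 0.0014 0.1908] [-0.13  0.01 -1.08] [-0.13  0.01 -0.02] 0.0562
-6.002260480228467
```

No more pictures can be viewed, so I go on by force and height: unmeshed contact would show near TCP z=0.172, home at 0.156 and the stop at 0.148.

```bash
python3 - <<'E'
from h import *
J=[.505,.0014]
for z in (.178,.174,.172,.170,.168,.165,.162,.159,.157):
  manip.servo_line([*J,z],vel=.05);manip.sleep(.12);st(z)
  if manip.current_force()[2]>2.5: print('contact');break
E
```

```text
0.178 28.88 [0.505  0.0014 0.178 ] [-0.58 -0.45 -0.57] [-0.05  0.05 -0.07] 0.0557
0.174 29.24 [0.505  0.0014 0.174 ] [ 0.44 -0.02 -1.69] [-0.1  0.1  0. ] 0.0565
0.172 29.61 [0.505  0.0014 0.172 ] [ 0.97  0.25 -1.05] [-0.13  0.09 -0.04] 0.0563
0.17 29.98 [0.505  0.0014 0.17  ] [-0.16  0.66 -2.18] [-0.12  0.07  0.01] 0.056
0.168 30.34 [0.505  0.0014 0.168 ] [-0.33  0.7  -0.48] [-0.13  0.11  0.01] 0.0564
0.165 30.71 [0.505  0.0014 0.165 ] [-0.86  0.7  -1.55] [-0.11  0.07  0.04] 0.0563
0.162 31.07 [0.505  0.0014 0.162 ] [ 0.54 -0.59 -1.88] [-0.07  0.02 -0.02] 0.0561
0.159 31.44 [0.505  0.0014 0.159 ] [ 0.33  0.05 -0.96] [-0.13  0.11 -0.02] 0.0568
0.157 31.81 [0.505  0.0014 0.157 ] [-0.7   0.14 -0.61] [-0.09  0.07 -0.02] 0.0565
```

It meshed on the first try with no contact force. Now I press to the stop.

```bash
python3 - <<'E'
from h import *
J=[.505,.0014]
for z in list(np.arange(.156,.1405,-.001)):
  manip.servo_line([*J,z],vel=.03);manip.sleep(.15);st(round(z,4))
  if manip.current_force()[2]>19: break
manip.sleep(.5);st('hold')
E
```

```text
0.156 32.21 [0.505  0.0014 0.156 ] [ 0.49  1.2  -0.8 ] [-0.07  0.07  0.  ] 0.0562
0.155 32.61 [0.5051 0.0014 0.1553] [-2.2  -0.62  5.58] [-0.1   0.5  -0.03] 0.0562
0.154 33.01 [0.5051 0.0014 0.1542] [-2.75  0.45  4.83] [-0.07  0.47  0.02] 0.056
0.153 33.41 [0.5051 0.0014 0.1533] [-2.15  0.41  5.36] [-0.14  0.53 -0.04] 0.0564
0.152 33.81 [0.5051 0.0014 0.1524] [-2.57  0.07  6.57] [-0.15  0.56 -0.02] 0.0563
0.151 34.21 [0.5051 0.0014 0.1514] [-2.73  0.46  6.39] [-0.11  0.63  0.02] 0.0563
0.15 34.61 [0.5052 0.0014 0.1505] [-2.58  1.05  7.73] [-0.18  0.66 -0.06] 0.0558
0.149 35.01 [0.5051 0.0014 0.1496] [-3.49 -0.07  8.95] [-0.16  0.7   0.06] 0.056
0.148 35.41 [0.5052 0.0014 0.1487] [-4.28 -1.17  9.4 ] [-0.17  0.82 -0.03] 0.0563
0.147 35.81 [0.5052 0.0014 0.1478] [-4.25 -0.83 10.54] [-0.17  0.84 -0.03] 0.056
0.146 36.21 [0.5053 0.0014 0.1476] [-6.600e+00 -1.000e-02  1.819e+01] [-0.15  1.28 -0.  ] 0.0565
0.145 36.61 [0.5055 0.0014 0.1475] [-9.71 -0.36 25.76] [-0.1   1.91 -0.03] 0.0563
hold 37.11 [0.5054 0.0014 0.1475] [-9.5   1.21 25.1 ] [-0.13  1.89 -0.03] 0.0562
```

```bash
python3 - <<'E'
from h import *
st('final');manip.hand_in()
E
```

```text
final 37.11 [0.5054 0.0014 0.1475] [-9.5   1.21 25.1 ] [-0.13  1.89 -0.03] 0.0562
the job is handed in; nothing more can be done
```

I nested the strainer and released it, then set the leftmost reamer on the spindle and pressed it to the stop. I handed in at 37.1 s of the 67 s, still gripping and pressing.

- **Strainer:** first contact came at TCP z = 0.143 m, exactly the nested height. The wrist picture after release showed the flange concentric on the bowl rim.
- **Reamer:** it was turned to match the spindle's cross at −6° and slid the whole way with no contact force. First resistance came at about TCP z = 0.155 m, against 0.156 m expected.
- **Press:** the push rose from about 5 N to 10.5 N over about 8 mm, then hit a hard stop at TCP z ≈ 0.1476 m. The final push held steady at about 25 N with the finger gap unchanged at 56 mm, so there was no sign of slip.

**Checks that disagreed or were missing:**
- The first scene-and-side estimate of the reamer was about 1 cm off the wrist views. I used the wrist views, and they agreed with each other.
- A 9.5 N sideways force showed at the wrist while pressing.
- The 12-picture limit ran out before the reamer went on. Meshing and pressing were checked only by force and height. I took no final picture of the bystanders, though no unexpected contact force showed in the readings.

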